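# Slide the divider into the lid organizer's track

### The arm

A 6-joint arm with a two-finger parallel gripper is mounted at the origin on the work surface. World frame = base frame: x ahead of the robot, y to its left, z up, the work surface at z = 0. Lengths are in m, angles in degrees, forces in N, time in s.
With the tool pointing down it reaches from about 0.35 to 0.85 m from the base axis. Payload 8.1 kg.
Tool frame: the origin (TCP) lies at the very end of the fingers, on their centre line; the grasp point (between the pads) lies 19 mm behind it (env.grip_depth is the distance from the TCP to the grasp point, in m); z points along the fingers, y is the direction in which the jaws open and shut (so a half turn about z gives the same grasp; the last joint's range is limited). The gripper opens to 93 mm and grips with 3 to 60 N. Pads are 15 mm wide; open, the fingers measure 128 mm over their backs; the gripper's body (75 mm by 188 mm) begins 65 mm behind the grasp point.
Start: joints at [-4.893, 7.471, 85.268, -0, 87.261, -4.893], TCP at [0.6, 0, 0.219] pointing down, gripper open.
Joint ranges: [-169.43, 169.43], [-51.17, 129.36], [1.28, 143.12], [-76.62, 256.62], [0, 156.53], [-152.29, 152.29]. Speed limits (degrees/s): [136.94, 136.94, 159.86, 180, 180, 180].

### API

Orientations are given as [roll, pitch, yaw] about the fixed x, y, z axes, in that order (R = Rz(yaw) Ry(pitch) Rx(roll)).
In Python, from rig import get_obs, camera, get_calibration, env, spotter gives the robot as it stands.
- The arm moves only by the tool arm_command, never from a script. Its arguments are lists of equal length, an entry for each row: "twist": the turn, a rotation vector about the tool's x, y, z in degrees, a list of three; "translation": the shift along the tool's x, y, z in mm, a list of three; "gripper": the closure, from 0 (fully open) to 1 (shut). In form: {"twist": [[ax, ay, az], ...], "translation": [[x, y, z], ...], "gripper": [gripper, ...]}. A call has 1 to 12 rows; each row is the pose to reach, as a shift and turn from the pose commanded when the call began, along the tool's axes at that moment; what a row does not reach only later rows make up. A row lasts 1/12 s, in which the tool goes at most 41.7 mm and 7.16 degrees, less where a joint would pass 70% of its speed; a pose out of reach is approached as far as the arm can. A call with a gripper value outside its range is refused whole. The fingers move at their own pace and stop on an object; "grip_force" is the grip in N (left out, the last holds). Time passes only in rows, so rows that repeat a pose let the fingers close. It gives the time, the measured TCP pose, the force and the opening at its end, in the units of the state.
- get_obs(): the state, without advancing time (a new reading comes with each control period).
- camera(name): name is "scene" or "side" or "wrist"; returns the picture (384x512x3 uint8, blue, green, red); there is no depth.
- get_calibration(name): a dict with "fovy" (degrees; the focal length in pixels is half the picture's height over the tangent of half this angle, whatever the lens; pixels are square), "cx", "cy" (the principal point, pixels), "position" and "rotation" of the camera in the world. Camera axes: x right, y up, looking along -z (the intrinsics and any distortion apply to the point x, -y, -z); pixel columns grow to the right and rows downward; lengths in m; the calibration is good to about 2 mm. A picture is of the moment at which its call begins: read the wrist's pose just before it. get_calibration takes no time and is no camera call; for the wrist camera it gives the pose at the moment of the call.
- env.close_job(): hands the job in, once; it reports no verdict.
Trained networks look in the newest picture that a camera, given by its name, has taken for a name from the list of things; names that differ only in an ending like _2 or _b are one class to them, and where a whole thing is asked for, a point or a joint stands for the part that bears it (a point fixed in the world has none). Each returns a list of dicts, best first, with "p" (0 to 1); they miss things now and then, are a little off and sometimes report something else, mostly with a low value. They report only what shows in the picture. A call takes as long as a camera call. They do not tell look-alikes from the thing itself.
- spotter.find_in(camera, label): "box" ([centre column, centre row, width, height] in pixels, round what is visible of it).
- spotter.masks_of(camera, label): "pixels" (384x512 bool, what is visible of it) and "box" ([centre column, centre row, width, height] in pixels, round what is visible of it).
The state is a dict: "t": time; "joint_pos": joint angles; "joint_vel": joint speeds; "joint_torque": joint torques, N m; "position": TCP position; "orientation": TCP orientation; "contact_force": force on the tool from outside, world axes, zero at the start; "moment": the same for the moment, N m; "grip_width": finger opening in m.
Only numpy, scipy, OpenCV 4.12 (cv2) and the standard library are available. Lean on these libraries where they do the work, as an engineer would, in place of code of your own. Each camera call takes 0.05 s, during which the arm holds its last target.

### The job

Turn the quarter-turn latch on the white lid organizer a full quarter so that its tongue swings clear of the mouth of the track. Then feed the foot of the loose divider into the track from that open end and slide it fully home against the stop. Let go with the divider standing upright and the latch still open, and leave the other kitchen things where they are.

Things in the scene. Friction and masses are not known exactly. Their poses are not given: they have to be found in the camera images.
- organizer: White plastic lid organizer, fixed to the counter: base 330 x 120 mm, 12 mm thick. Origin at the base's underside, midway along the track; x runs along the track from its open mouth to its stop, z up. The track is straight, centred on y = 0, from x = -80 to +80 mm, its floor at z = 12 mm. The base goes on at floor level to x = -130 mm. At x = 135 to 192 mm a rack holds a saucepan lid on edge, 120 mm high.
- track_mouth (a point): Middle of the open end of the track, at its floor; axes as the organizer's. The track is 55 mm wide and 11 mm high inside, under two lips 4 mm thick that leave a 28 mm slot between them. Side walls 6 mm thick; ahead of the mouth they flare out over 20 mm.
- track_stop (a point): Foot of the stop at the closed end of the track, at the floor, 160 mm from the mouth; axes as the organizer's. The stop is a wall 10 mm thick, 23 mm high above the floor.
- track_home (a point): Where the divider's centre (point divider_center) lies when it is fully home against the stop: 40 mm before the stop, 55 mm above the track floor, 67 mm above the counter; axes as the organizer's.
- divider_center (a point): Centre (55 mm up) of the loose white divider, 180 g, upright on the counter. Its x: along the foot, the way it slides; z up; same either way round. Foot plate 80 (x) x 50 (y) x 6 mm, lowest. Neck 60 (x) x 16 (y) mm from foot to panel, 15 mm high. Panel 10 mm thick (x), 100 mm wide (y), z -35 to +55 mm, over the foot's middle: hold its two faces from above.
- latch_grip (a point): Grip point of the steel latch knob, on its upright turning axis, 50 mm above the counter, beside the mouth. The knob is a bar 14 mm thick (x), 56 mm long (y), 26 to 60 mm above the counter; axes turn with it. Under it a boss 26 mm across and the tongue, 12 mm wide, 14 to 22 mm above the counter, reaching 100 mm from the axis along +y.
- latch (a joint): Latch angle in rad: 0 = tongue across the mouth (knob bar along the organizer's y), 1.571 = open at its end stop, tongue pointing away from the track along the organizer's -x. Grows counter-clockwise from above. Friction 0.06 N m; stays where left.
- jar_a: Glass spice jar with steel cap, 52 mm wide, 95 mm tall, on the turntable; origin under its foot; leave alone.
- jar_b: The other glass spice jar, same size, on the turntable; leave alone.
- mill: Steel pepper mill, 54 mm wide, 150 mm tall, on the turntable (round wooden, 280 mm across, 32 mm high); origin under its foot; leave alone.
- turner: Bamboo turner lying flat, 285 mm long, 60 mm wide, 7 mm thick; leave alone.
- mug: White mug, 80 mm across, 90 mm tall, origin under its foot; leave alone.
- ramekin: White ramekin bowl, 90 mm across, 45 mm tall, origin under its foot; leave alone.
- pan_lid: Steel pan lid lying flat, 160 mm across, black knob, 46 mm tall, origin at its underside; leave alone.
Things that resemble listed ones, but are neither listed nor needed, are in the scene too. Leave any red look-alike of the part that bears divider_center alone.

How it is judged:
By the outcome, as a careful person would: the job done as asked, in the order asked, and still so for the second after the job is handed in, with the robot touching nothing.
It also fails if it takes over 72 s, if anything falls off the work surface, if the arm or the gripper's body presses on something with over 40 N, if the wrist force passes 120 N, or if a joint passes its speed limit or range.

## Working session

There is one attempt and no reset: what is moved stays moved. The work goes in short steps, Python scripts to look and compute and a tool call to move; the robot and the scene stay as the last step left them, time stands still between calls to the robot, and variables do not carry over. Pictures are saved under pics/ and viewed, and the job is handed in when it is done.

Besides the shell and the picture viewer there is one more tool, called after "Call:" as a command line: name --argument value ..., lists and objects as JSON in quotes. arm_command: Moves the arm, as the interface text tells. Its arguments: {"type":"object","properties":{"twist":{"type":"array","items":{"type":"array","items":{"type":"number"}}},"translation":{"type":"array","items":{"type":"array","items":{"type":"number"}}},"gripper":{"type":"array","items":{"type":"number"}},"grip_force":{"type":"number"}},"required":["twist","translation","gripper"]}

```bash
ls; mkdir -p pics
python3 - <<'E'
from rig import get_obs, camera, get_calibration, env, spotter
import cv2
for n in ["scene","side","wrist"]:
    im=camera(n); cv2.imwrite(f"pics/{n}0.png",im); print(n,get_calibration(n))
print(get_obs()); print(env.grip_depth)
E
```

```text
pics
scene {'fovy': 57.37944929916688, 'cx': 258.13297696440867, 'cy': 190.11162245797055, 'position': array([ 1.26200451, -0.02945675,  0.83206095]), 'rotation': array([44.14789709,  0.46454307, 96.28524412])}
side {'fovy': 56.688164970145614, 'cx': 253.58530068359926, 'cy': 191.7256568491482, 'position': array([ 0.13628574, -1.02159587,  0.81024148]), 'rotation': array([ 53.28483588,   0.16939164, -22.87429968])}
wrist {'fovy': 59.05218169269925, 'cx': 259.1220311360138, 'cy': 197.16188565063393, 'position': array([0.60009172, 0.06956285, 0.38439122]), 'rotation': array([-14.59620654,   0.03822487,  -0.01587344])}
{'t': 0.15, 'joint_pos': array([-4.89323202e+00,  7.50716443e+00,  8.53129642e+01,  2.51478625e-04,
        8.72608986e+01, -4.89350976e+00]), 'joint_vel': array([-0.09937767, -0.04825644, -0.19269132,  0.01253584, -0.09546438,
        0.05408944]), 'joint_torque': array([ 8.59073725e-05, -5.60473788e+01, -4.92333663e+01,  7.68201635e-02,
        3.05504061e-02, -1.41810942e-04]), 'position': array([5.99578412e-01, 5.82899758e-05, 2.17826607e-01]), 'orientation': array([-1.79919290e+02, -7.16220848e-03,  9.00002605e+01]), 'contact_force': array([ 0.54031013, -0.22623431, -0.86997448]), 'moment': array([ 0.00647499, -0.00863359,  0.01931391]), 'grip_width': 0.09246738418167791}
0.0188
```

View pics/scene0.png

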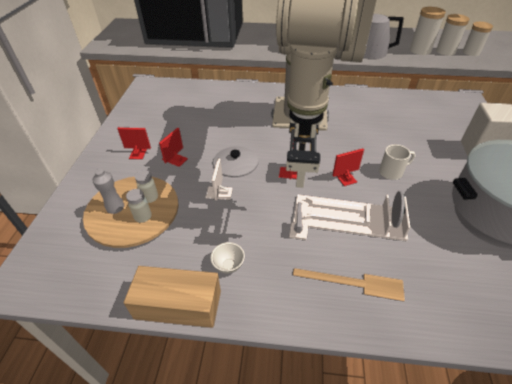

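View pics/side0.png

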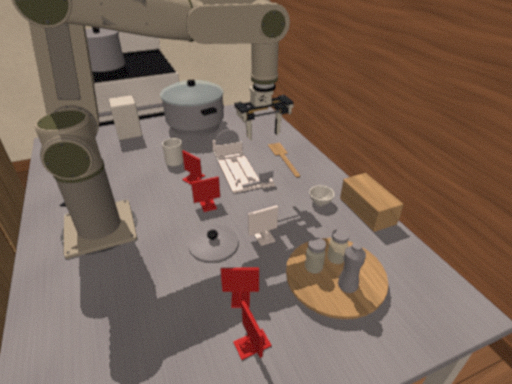

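View pics/wrist0.png

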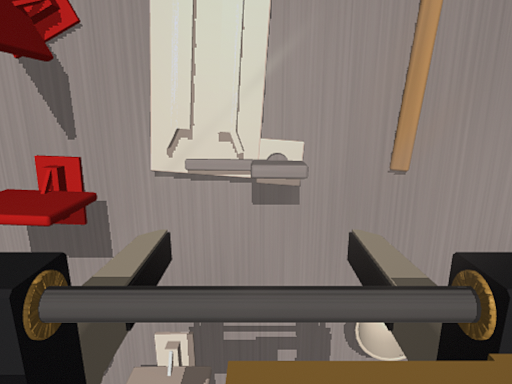

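```bash
cat > h.py <<'E'
import numpy as np, cv2, pickle
from scipy.spatial.transform import Rotation as R
from rig import get_obs, camera, get_calibration, env, spotter
def cal(n):
    c=get_calibration(n); f=192/np.tan(np.radians(c['fovy']/2))
    return dict(f=f,cx=c['cx'],cy=c['cy'],p=np.array(c['position']),R=R.from_euler('xyz',c['rotation'],degrees=True).as_matrix())
def back(c,uv,z):
    uv=np.atleast_2d(uv).astype(float)
    d=np.stack([(uv[:,0]-c['cx'])/c['f'],-(uv[:,1]-c['cy'])/c['f'],-np.ones(len(uv))],1)@c['R'].T
    return c['p']+d*((z-c['p'][2])/d[:,2])[:,None]
def proj(c,P):
    q=(np.atleast_2d(P)-c['p'])@c['R']
    return np.stack([c['cx']+c['f']*q[:,0]/-q[:,2],c['cy']+c['f']*q[:,1]/q[:,2]],1)
def snap(n,name):
    c=cal(n); im=camera(n); cv2.imwrite(f'pics/{name}.png',im); pickle.dump(c,open(f'pics/{name}.pkl','wb')); return im,c
def T(p,yaw): # frame
    M=np.eye(4); M[:3,:3]=R.from_euler('z',yaw,degrees=True).as_matrix(); M[:3,3]=p; return M
def tf(M,P): P=np.atleast_2d(P); return P@M[:3,:3].T+M[:3,3]
E
python3 - <<'E'
from h import *
for n in ["scene","side","wrist"]:
    im,c=snap(n,n+"1")
    cv2.imwrite(f'pics/{n}1z.png',im)
    for l in ["divider_center","latch_grip","organizer"]:
        r=spotter.masks_of(n,l)
        for k in r[:5]:
            b=k['box']; print(n,l,round(k['p'],2),np.round(b,1),back(c,[b[:2]],0.02).round(3)[0])
im=cv2.imread('pics/scene1.png'); cv2.imwrite('pics/sc.png',cv2.resize(im[130:260,190:420],None,fx=3.4,fy=3.4,interpolation=cv2.INTER_CUBIC))
im=cv2.imread('pics/side1.png'); cv2.imwrite('pics/sd.png',cv2.resize(im[130:250,180:310],None,fx=5,fy=5,interpolation=cv2.INTER_CUBIC))
E
```

```text
scene divider_center 0.97 [173.3 148.6  21.7  38.8] [ 0.3   -0.454  0.02 ]
scene divider_center 0.8 [349.2 167.6  29.3  31.8] [0.34  0.177 0.02 ]
scene divider_center 0.68 [134.4 143.   33.3  31.2] [ 0.283 -0.608  0.02 ]
scene divider_center 0.62 [219.5 179.6  24.6  44.8] [ 0.444 -0.255  0.02 ]
scene divider_center 0.58 [287.8 174.2  14.8  15.3] [ 0.395 -0.031  0.02 ]
scene latch_grip 0.45 [297.2 221.   10.4  28.4] [0.594 0.007 0.02 ]
scene latch_grip 0.15 [349.6 215.4 120.1  50. ] [0.557 0.163 0.02 ]
scene organizer 0.81 [350.1 214.9 127.5  52.4] [0.554 0.165 0.02 ]
side divider_center 0.93 [205.2 193.9  27.6  35.9] [0.377 0.013 0.02 ]
side divider_center 0.68 [240.  289.1  38.6  40.9] [ 0.34  -0.438  0.02 ]
side divider_center 0.68 [192.3 167.2  16.5  31.4] [0.38  0.209 0.02 ]
side divider_center 0.64 [262.3 225.2  30.   37.9] [ 0.501 -0.226  0.02 ]
side divider_center 0.6 [252.4 330.6  36.8  61.2] [ 0.323 -0.565  0.02 ]
side latch_grip 0.75 [256.9 179.1  30.3  12.1] [0.59  0.026 0.02 ]
side latch_grip 0.15 [244.7 159.   58.9  61.4] [0.602 0.184 0.02 ]
side organizer 0.65 [240.9 161.   61.4  68.2] [0.581 0.175 0.02 ]
wrist divider_center 0.67 [169.5 358.2  83.2  51.6] [ 0.487 -0.237  0.02 ]
wrist divider_center 0.64 [ 48.7 192.6  97.2  74.5] [ 0.367 -0.02   0.02 ]
wrist latch_grip 0.9 [246.2 165.  126.2  28.4] [0.587 0.011 0.02 ]
wrist latch_grip 0.61 [226.2  93.2 163.1 186.3] [0.567 0.085 0.02 ]
wrist organizer 0.91 [227.8  94.9 158.7 188.8] [0.568 0.083 0.02 ]
```

View pics/sc.png

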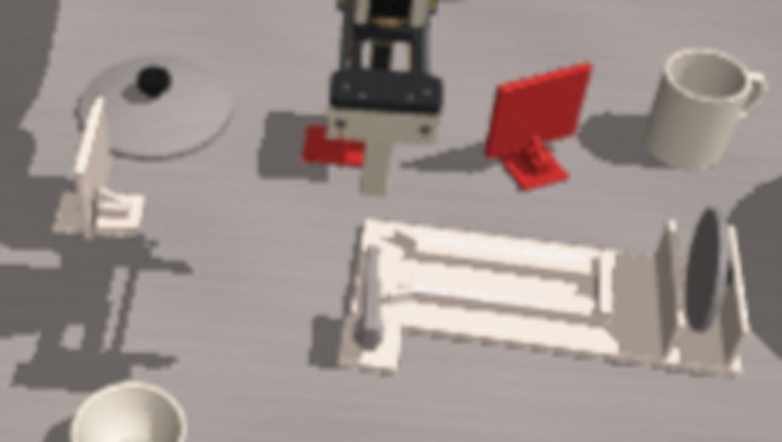

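View pics/sd.png

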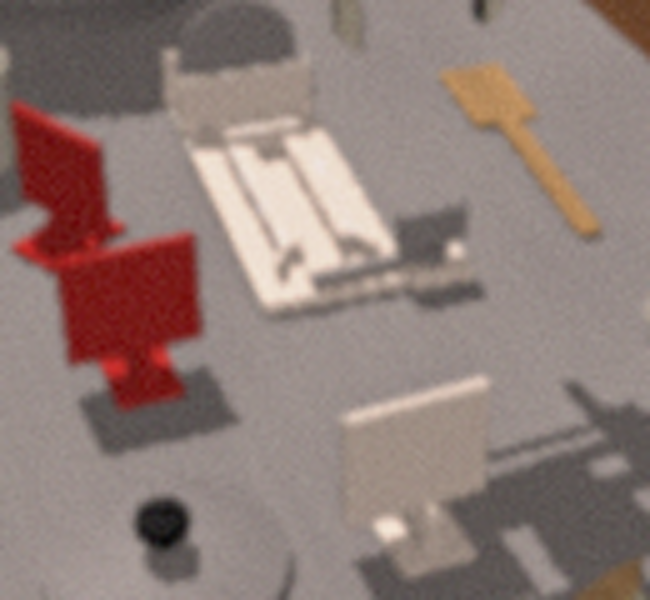

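Run:
```python
import cv2
im=cv2.imread('pics/wrist1.png'); cv2.imwrite('pics/wz.png',cv2.resize(im[0:210,130:330],None,fx=3.8,fy=2.85,interpolation=cv2.INTER_CUBIC))
cv2.imwrite('pics/wz2.png',cv2.resize(im[110:210,140:320],None,fx=4.4,fy=4.4,interpolation=cv2.INTER_CUBIC))
```

```text
(no output)
```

View pics/wz2.png

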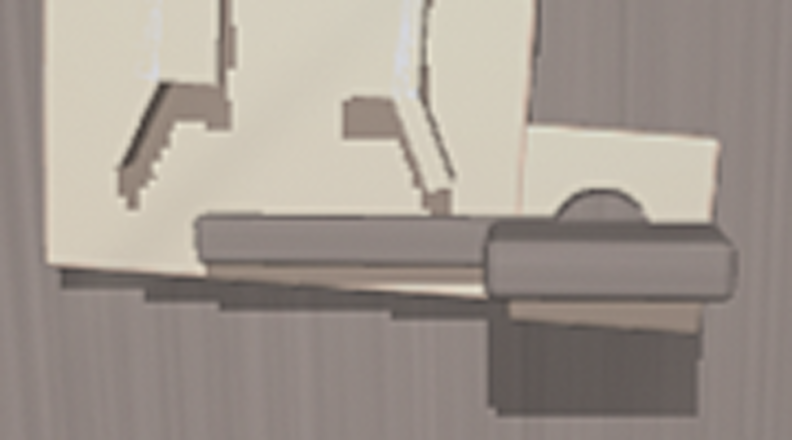

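Run:
```python
from h import *
c=pickle.load(open('pics/wrist1.pkl','rb'))
def z(u,v): return [140+u/4.4-.4,110+v/4.4-.4]
def a(p,q): return np.degrees(np.arctan2(q[1]-p[1],q[0]-p[0]))
k=back(c,[z(490,237),z(735,235),z(735,300),z(490,300)],.06); print('knob',k.round(4),k.mean(0))
t=back(c,[z(197,220),z(480,218),z(480,262),z(199,262)],.022); print('tongue',t.round(4),a(t[0],t[1]),a(t[3],t[2]))
b=back(c,[z(48,263),z(700,330),z(718,138),z(528,124)],.012); print('base',b.round(4),a(b[0],b[1]),a(b[1],b[2])) 
im=cv2.imread('pics/wrist1.png')
# left/right base edges
g=cv2.cvtColor(im,cv2.COLOR_BGR2GRAY).astype(int)
L=[];Rr=[]
for v in range(5,135,10):
    d=np.diff(g[v]); l=140+np.argmax(abs(d[140:175])); r=250+np.argmax(abs(d[250:285])); L.append([l+.5,v]);Rr.append([r+.5,v])
for E in (L,Rr):
    P=back(c,E,.012); s=np.polyfit(P[:,1],P[:,0],1); print(np.degrees(np.arctan(s[0])),s, (P[:,0]-np.polyval(s,P[:,1])).round(4))
```

```text
knob [[0.5926 0.0185 0.06  ]
 [0.6464 0.0189 0.06  ]
 [0.6469 0.0044 0.06  ]
 [0.5926 0.0044 0.06  ]] [0.61964284 0.01152951 0.06      ]
tongue [[0.5201 0.0167 0.022 ]
 [0.5893 0.0172 0.022 ]
 [0.5892 0.0063 0.022 ]
 [0.52   0.0063 0.022 ]] 0.38454714022775394 -0.02327269870437805
base [[ 0.4796  0.0044  0.012 ]
 [ 0.6451 -0.0131  0.012 ]
 [ 0.6482  0.0356  0.012 ]
 [ 0.6011  0.0391  0.012 ]] -6.010319639207834 86.42638090256737
4.488785453636224 [0.07850477 0.47842333] [-0.0007  0.0002  0.0002  0.0002  0.0001  0.0001  0.0001  0.      0.
 -0.     -0.0001 -0.0001 -0.0001]
4.611006206342498 [0.08065143 0.59707756] [ 0.0002 -0.     -0.0002 -0.0005  0.0003  0.0001 -0.0001 -0.0003  0.0005
  0.0003  0.0001 -0.0001 -0.0004]
```

View pics/wz.png

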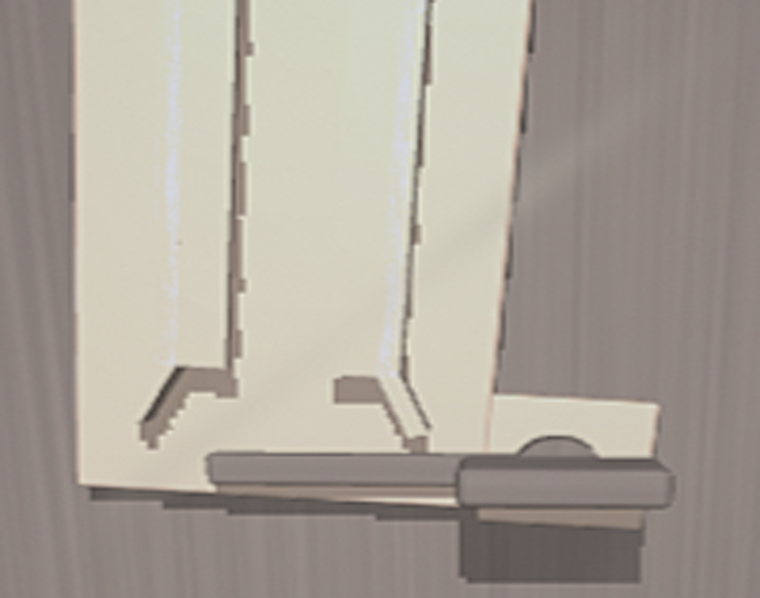

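Call:
arm_command --twist '[[0,0,90],[0,0,90],[0,0,90],[0,0,90],[0,0,90],[0,0,90],[0,0,90],[0,0,90],[0,0,90],[0,0,90],[0,0,90],[0,0,90]]' --translation '[[11.5,20,70],[11.5,20,70],[11.5,20,70],[11.5,20,70],[11.5,20,70],[11.5,20,70],[11.5,20,70],[11.5,20,70],[11.5,20,70],[11.5,20,70],[11.5,20,70],[11.5,20,70]]' --gripper '[0.4,0.4,0.4,0.4,0.4,0.4,0.4,0.4,0.4,0.4,0.4,0.4]'

```text
t: 1.75
position: [0.62, 0.0115, 0.1486]
orientation: [180.0, -0.0, 3.7]
contact_force: [-0.5, -0.1, -0.3]
grip_width: 0.056
```

Call:
arm_command --twist '[[0,0,4],[0,0,4],[0,0,4]]' --translation '[[0,0,0],[0,0,0],[0,0,0]]' --gripper '[0.4,0.4,0.4]'

```text
t: 2.0
position: [0.62, 0.0115, 0.1486]
orientation: [-180.0, -0.0, 0.2]
contact_force: [0.1, -0.6, -0.1]
grip_width: 0.0558
```

Run:
```python
from h import *
o=get_obs(); print(o['t'],o['position'],o['orientation'],o['joint_pos'],o['grip_width'])
im,c=snap('wrist','w2'); snap('side','s2')
r=spotter.find_in('wrist','latch_grip'); print(r[:2])
print(proj(c,[[.6196,.0115,.06],[.6196-.028,.0115,.06],[.6196+.028,.0115,.06],[.5435,.0495,.012]]))
```

```text
2.0 [0.62001957 0.01152391 0.14862845] [-1.79998432e+02 -1.62767622e-04  2.03967302e-01] [-3.67211175e+00  1.28820171e+01  8.65893409e+01  1.59702169e-03
  8.05285856e+01  8.61236581e+01] 0.05575289396925685
[{'box': [262.4, 224.7, 30.6, 122.6], 'p': 0.76}, {'box': [143.0, 225.4, 286.0, 126.6], 'p': 0.66}]
[[259.05911527 202.17797447]
 [258.9454223  235.87126295]
 [259.17900782 166.64742029]
 [219.76692079 264.34245527]]
```

View pics/w2.png

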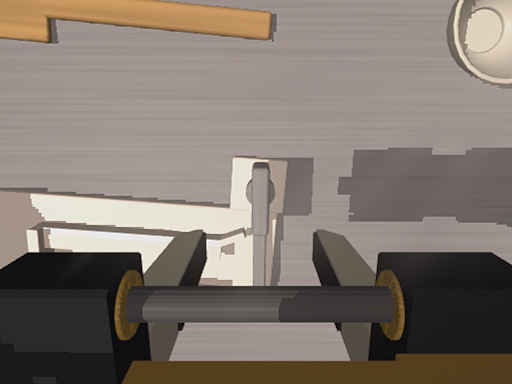

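Call:
arm_command --twist '[[0,0,0],[0,0,0],[0,0,0],[0,0,0],[0,0,0],[0,0,0],[0,0,0],[0,0,0],[0,0,0],[0,0,0]]' --translation '[[0,0.5,40],[0,0.5,80],[0,0.5,100],[0,0.5,116],[0,0.5,116],[0,0.5,116],[0,0.5,116],[0,0.5,116],[0,0.5,116],[0,0.5,116]]' --gripper '[0.4,0.4,0.4,0.4,0.5,0.9,0.9,0.9,0.9,0.9]' --grip_force 15

```text
t: 2.98
position: [0.621, 0.011, 0.0341]
orientation: [180.0, -0.1, 0.1]
contact_force: [0.7, 0.0, -0.2]
grip_width: 0.0206
```

Call:
arm_command --twist '[[0,0,0],[0,0,0],[0,0,0],[0,0,0]]' --translation '[[0,0,0],[0,0,0],[0,0,0],[0,0,0]]' --gripper '[1,1,1,1]'

```text
t: 3.32
position: [0.6207, 0.0108, 0.0336]
orientation: [180.0, -0.1, 0.1]
contact_force: [-1.0, -1.3, 5.8]
grip_width: 0.014
```

Call:
arm_command --twist '[[0,0,-6],[0,0,-12],[0,0,-18],[0,0,-24],[0,0,-30],[0,0,-36],[0,0,-42],[0,0,-48],[0,0,-54],[0,0,-60],[0,0,-60],[0,0,-60]]' --translation '[[0,0,0],[0,0,0],[0,0,0],[0,0,0],[0,0,0],[0,0,0],[0,0,0],[0,0,0],[0,0,0],[0,0,0],[0,0,0],[0,0,0]]' --gripper '[1,1,1,1,1,1,1,1,1,1,1,1]'

```text
t: 4.32
position: [0.6196, 0.0126, 0.0336]
orientation: [-179.9, -0.1, 60.1]
contact_force: [-6.2, 6.7, 11.1]
grip_width: 0.0135
```

Call:
arm_command --twist '[[0,0,-6],[0,0,-12],[0,0,-18],[0,0,-22],[0,0,-24],[0,0,-26],[0,0,-27],[0,0,-27]]' --translation '[[0,0,0],[0,0,0],[0,0,0],[0,0,0],[0,0,0],[0,0,0],[0,0,0],[0,0,0]]' --gripper '[1,1,1,1,1,1,1,1]'

```text
t: 4.98
position: [0.6188, 0.0128, 0.0335]
orientation: [-179.8, -0.1, 87.1]
contact_force: [-10.2, 6.9, 14.0]
grip_width: 0.0142
```

Run:
```python
from h import *
o=get_obs(); print(o['t'],o['position'],o['orientation'],o['contact_force'],o['moment'],o['grip_width'])
im,c=snap('wrist','w3')
```

```text
4.9833 [0.61877168 0.01284761 0.03351361] [-1.79840825e+02 -1.33553862e-01  8.71453421e+01] [-10.19628905   6.91705991  13.96166559] [ 1.20793422  1.83321911 -0.27123327] 0.014249386219939979
```

View pics/w3.png

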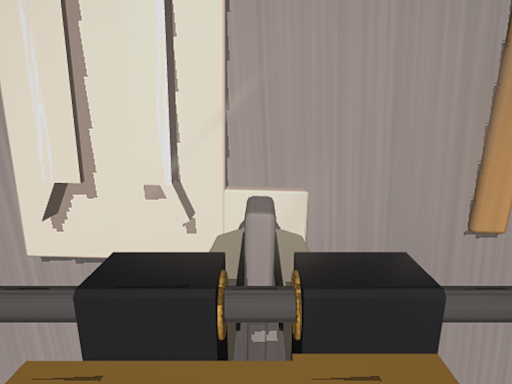

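Call:
arm_command --twist '[[0,0,-2],[0,0,-3],[0,0,-3],[0,0,-3]]' --translation '[[0,0,0],[0,0,0],[0,0,0],[0,0,0]]' --gripper '[1,1,1,1]'

```text
t: 5.37
position: [0.6188, 0.0128, 0.0334]
orientation: [-179.9, -0.1, 90.1]
contact_force: [-10.4, 7.1, 12.8]
grip_width: 0.0147
```

Run:
```python
from h import *
o=get_obs(); print(o['t'],o['position'],o['orientation'],o['contact_force'],o['moment'],o['grip_width'])
```

```text
5.3667 [0.61881523 0.01280367 0.03343801] [-1.79852477e+02 -1.38178026e-01  9.00774550e+01] [-10.3634704    7.10368643  12.83625911] [ 1.18768445  1.74880919 -0.31532438] 0.014656572235938647
```

Call:
arm_command --twist '[[0,0,0],[0,0,0],[0,0,0],[0,0,0],[0,0,0],[0,0,0],[0,0,0],[0,0,0],[0,0,0],[0,0,0]]' --translation '[[0,0,0],[0,0,0],[0,0,0],[0,0,0],[0,0,-20],[0,0,-60],[0,0,-100],[0,0,-140],[0,0,-180],[0,0,-180]]' --gripper '[0.4,0.4,0.4,0.4,0.4,0.4,0.4,0.4,0.4,0.4]'

```text
t: 6.2
position: [0.6246, 0.0106, 0.2236]
orientation: [179.1, 0.1, 90.0]
contact_force: [1.3, 0.4, 1.8]
grip_width: 0.056
```

Run:
```python
from h import *
o=get_obs(); print(o['t'],o['position'],o['orientation'],o['contact_force'],o['moment'],o['grip_width'])
im,c=snap('wrist','w4')
cv2.imwrite('pics/w4z.png',cv2.resize(im[70:270,130:330],None,fx=3,fy=3,interpolation=cv2.INTER_CUBIC))
```

```text
6.2 [0.62458807 0.01059463 0.2235745 ] [1.79149521e+02 5.72679141e-02 9.00447766e+01] [1.2838547  0.39163286 1.78692132] [ 3.42458402e-02 -6.34386786e-02 -6.58116147e-05] 0.0560177621721809
```

View pics/w4.png

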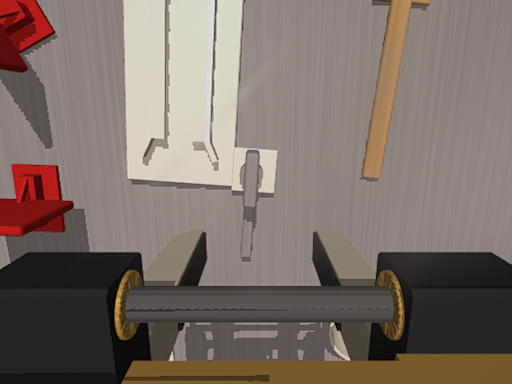

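View pics/w4z.png

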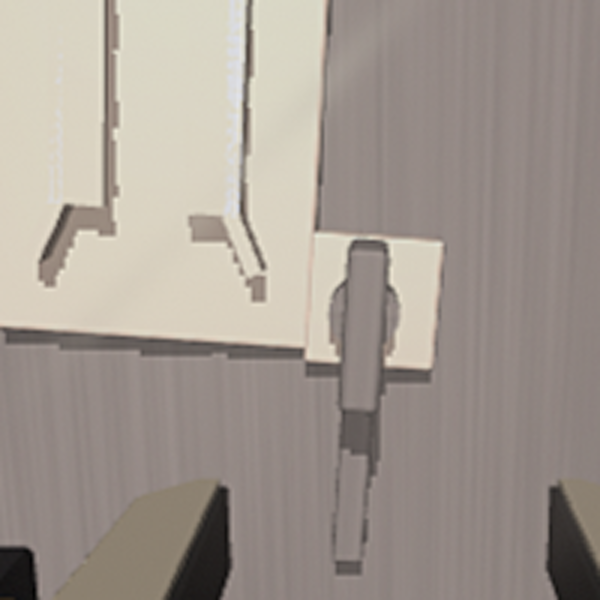

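Run:
```python
from h import *
c=pickle.load(open('pics/w4.pkl','rb')); print(c['p'])
def z(u,v): return [130+u/3-.33,70+v/3-.33]
def a(p,q): return np.degrees(np.arctan2(q[1]-p[1],q[0]-p[0]))
l=back(c,[z(106,207),z(236,216),z(105,0),z(245,0)],.027); print('lips',l.round(4), 'width',np.linalg.norm(l[0]-l[1]),a(l[0],l[1]), 'mid',(l[0]+l[1])/2,a(l[0],l[2]),a(l[1],l[3]))
b=back(c,[z(0,327),z(304,346),z(316,232),z(327,0)],.012); print(b.round(4),a(b[0],b[1]),a(b[2],b[3]))
t=back(c,[z(342,453),z(334,562),z(362,562),z(369,453)],.022);print('tongue',a(t[1],t[0]),a(t[2],t[3]),t.round(4))
k=back(c,[z(350,252),z(343,408),z(376,411),z(386,252)],.06);print('knob',a(k[1],k[0]),a(k[2],k[3]),k.mean(0))
```

```text
[0.62235446 0.08027181 0.39002755]
lips [[0.5287 0.0494 0.027 ]
 [0.5742 0.0462 0.027 ]
 [0.5332 0.1179 0.027 ]
 [0.5799 0.118  0.027 ]] width 0.045599108430868424 -3.997240140679115 mid [0.55148723 0.04781874 0.027     ] 86.30461069855723 85.46868281226162
[[ 0.482   0.0035  0.012 ]
 [ 0.5962 -0.0042  0.012 ]
 [ 0.6015  0.0389  0.012 ]
 [ 0.6068  0.1196  0.012 ]] -3.8395667149879875 86.27754927266868
tongue 85.38620860680683 86.26424530133721 [[ 0.6105 -0.0437  0.022 ]
 [ 0.6069 -0.0887  0.022 ]
 [ 0.6178 -0.0887  0.022 ]
 [ 0.6208 -0.0438  0.022 ]]
knob 86.91706223904545 86.39787324741073 [0.61935885 0.01111449 0.06      ]
```

Run:
```python
from h import *
c=pickle.load(open('pics/w4.pkl','rb'))
def z(u,v): return [130+u/3-.33,70+v/3-.33]
l=back(c,[z(106,207),z(190,214)],.027); print(l.round(4),np.linalg.norm(l[0]-l[1]),l.mean(0))
for im_,n in (('w4','w4'),('wrist1','wrist1')):
  c=pickle.load(open(f'pics/{n}.pkl','rb')); im=cv2.imread(f'pics/{n}.png')
  im=cv2.resize(im,None,fx=3,fy=3,interpolation=cv2.INTER_CUBIC)
  for (mx,my,yaw,col) in ((.5425,.0485,85.8,(0,0,255)),):
    M=T([mx,my,0],yaw)@T([.08,0,0],0)
    def line(P,col):
        q=(proj(c,tf(M,np.array(P)))+.33)*3
        cv2.polylines(im,[q.round().astype(int)],False,col,1,cv2.LINE_AA)
    for s in (1,-1):
        line([[-.13,s*.06,.012],[.1,s*.06,.012]],(0,0,255))
        line([[.08,s*.014,.027],[-.08,s*.014,.027],[-.08,s*.0335,.027],[.08,s*.0335,.027]],(255,0,0))
    line([[-.13,.06,.012],[-.13,-.06,.012]],(0,0,255))
  cv2.imwrite(f'pics/ov_{n}.png',im[0:600,330:1000])
```

```text
[[0.5287 0.0494 0.027 ]
 [0.5581 0.0469 0.027 ]] 0.029432139753455492 [0.54340752 0.04817577 0.027     ]
```

View pics/ov_w4.png

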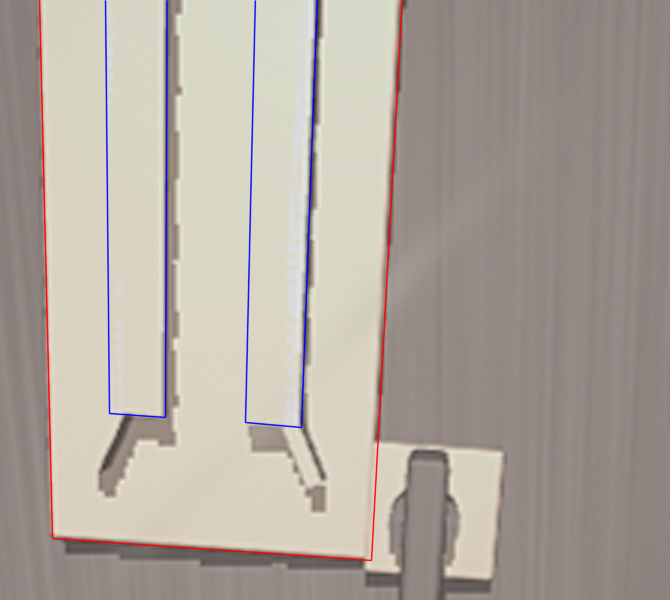

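View pics/ov_wrist1.png

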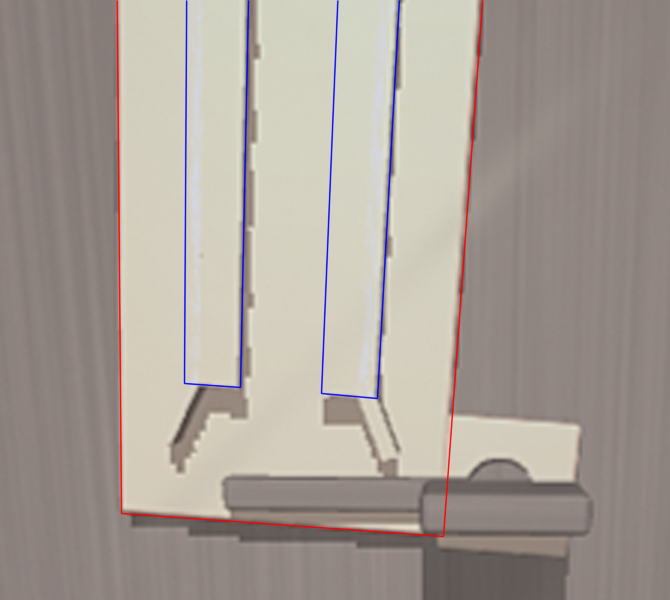

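Call:
arm_command --twist '[[0,0,86],[0,0,86],[0,0,86],[0,0,86],[0,0,86],[0,0,86],[0,0,86],[0,0,86],[0,0,86],[0,0,86],[0,0,86],[0,0,86]]' --translation '[[-250,-195,-20],[-250,-195,-20],[-250,-195,-20],[-250,-195,-20],[-250,-195,-20],[-250,-195,-20],[-250,-195,-20],[-250,-195,-20],[-250,-195,-20],[-250,-195,-20],[-250,-195,-20],[-250,-195,-20]]' --gripper '[0,0,0,0,0,0,0,0,0,0,0,0]'

```text
t: 7.25
position: [0.4245, -0.2393, 0.2311]
orientation: [-179.9, 0.1, 3.7]
contact_force: [-0.3, -0.1, -0.8]
grip_width: 0.0931
```

Call:
arm_command --twist '[[0,0,0],[0,0,0],[0,0,0]]' --translation '[[0,0,0],[0,0,0],[0,0,0]]' --gripper '[0,0,0]'

```text
t: 7.5
position: [0.425, -0.239, 0.2319]
orientation: [-180.0, 0.1, 4.4]
contact_force: [0.7, 0.7, -1.1]
grip_width: 0.093
```

Run:
```python
from h import *
o=get_obs(); print(o['t'],o['position'],o['orientation'],o['grip_width'])
im,c=snap('wrist','w5')
r=spotter.masks_of('wrist','divider_center'); print([(k['p'],k['box']) for k in r])
```

```text
7.5 [ 0.42499934 -0.2389827   0.23185304] [-1.79957976e+02  5.14264554e-02  4.36288904e+00] 0.09304188160326511
[(0.59, [440.1, 252.3, 105.9, 62.6]), (0.55, [277.9, 116.7, 75.8, 121.5])]
```

View pics/w5.png

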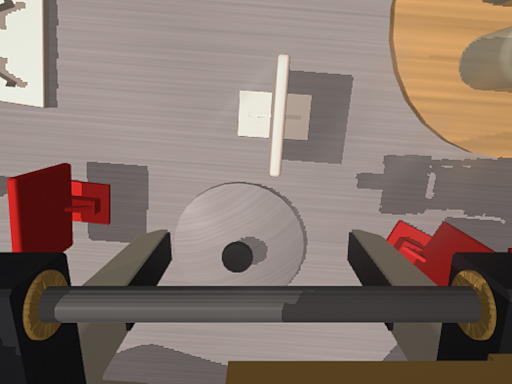

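Run:
```python
import cv2
im=cv2.imread('pics/w5.png'); cv2.imwrite('pics/w5z.png',cv2.resize(im[45:185,215:335],None,fx=5,fy=4.2857,interpolation=cv2.INTER_CUBIC))
```

```text
(no output)
```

View pics/w5z.png

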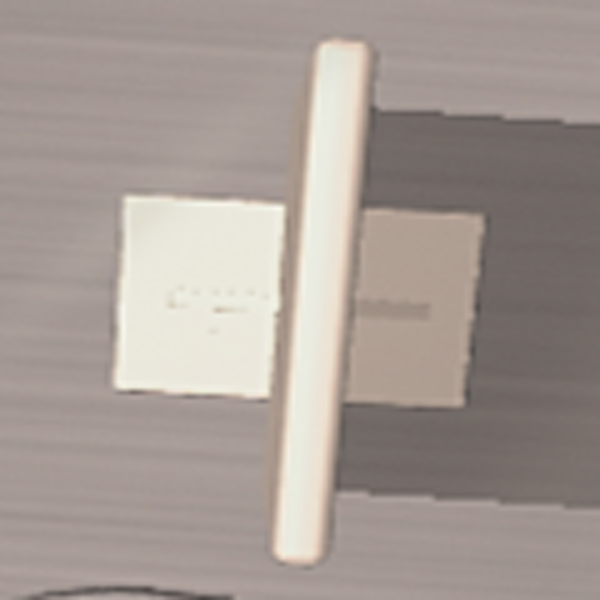

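Run:
```python
from h import *
from scipy.optimize import least_squares
c=pickle.load(open('pics/w5.pkl','rb'))
def z(u,v): return [215+u/5-.4,45+v/4.2857-.4]
px=np.array([z(123,196),z(114,388),z(465,407),z(484,214), z(316,40),z(373,43),z(329,563),z(273,560)])
# model: image left = world +y ; divider x -> world +y (yaw~90); y-> world -x ; image up=+x
m=np.array([[.04,-.025,.006],[.04,.025,.006],[-.04,.025,.006],[-.04,-.025,.006],[.005,-.05,.11],[-.005,-.05,.11],[-.005,.05,.11],[.005,.05,.11]])
f=lambda p:(proj(c,tf(T([p[0],p[1],0],p[2]),m))-px).ravel()
s=least_squares(f,[.49,-.24,90.]); print(s.x,s.fun.reshape(-1,2).round(1))
for sub in (slice(0,4),slice(4,8)):
    g=lambda p:(proj(c,tf(T([p[0],p[1],0],p[2]),m[sub]))-px[sub]).ravel()
    q=least_squares(g,[.49,-.24,90.]);print(q.x,abs(q.fun).max())
```

```text
[ 0.48894129 -0.25071075 91.02190169] [[ 0.  -0.3]
 [-0.1  0.7]
 [-0.5  0.3]
 [-0.  -0.1]
 [-0.5 -1.4]
 [ 0.7 -1.3]
 [ 0.2  1.3]
 [-0.1  1.4]]
[ 0.48910853 -0.25083823 91.0706888 ] 0.5694306879817361
[ 0.4888522  -0.25063969 90.98966153] 1.459975403564414
```

Call:
arm_command --twist '[[0,0,3.4],[0,0,3.4],[0,0,3.4],[0,0,3.4],[0,0,3.4]]' --translation '[[30,8,20],[63,16.5,60],[63,16.5,80],[63,16.5,80],[63,16.5,80]]' --gripper '[0,0,0,0,0]'

```text
t: 8.02
position: [0.488, -0.2501, 0.1506]
orientation: [-179.8, 0.3, 0.8]
contact_force: [-0.7, -1.0, 1.2]
grip_width: 0.0928
```

Run:
```python
from h import *
o=get_obs(); print(o['t'],o['position'],o['orientation'],o['grip_width'])
```

```text
8.0167 [ 0.48795264 -0.25005266  0.15057695] [-179.84360605    0.25069061    0.82664707] 0.09284562737511146
```

Call:
arm_command --twist '[[0,0,0],[0,0,0],[0,0,0],[0,0,0],[0,0,0],[0,0,0],[0,0,0],[0,0,0],[0,0,0],[0,0,0],[0,0,0],[0,0,0]]' --translation '[[0.5,0.6,35],[0.5,0.6,65],[0.5,0.6,82],[0.5,0.6,82],[0.5,0.6,82],[0.5,0.6,82],[0.5,0.6,82],[0.5,0.6,82],[0.5,0.6,82],[0.5,0.6,82],[0.5,0.6,82],[0.5,0.6,82]]' --gripper '[0,0,0,0,0.4,0.6,0.75,0.85,1,1,1,1]' --grip_force 30

```text
t: 9.02
position: [0.4898, -0.2517, 0.0708]
orientation: [180.0, -0.0, 0.7]
contact_force: [-0.4, 0.1, 0.2]
grip_width: 0.0441
```

Call:
arm_command --twist '[[0,0,0],[0,0,0],[0,0,0],[0,0,0],[0,0,0]]' --translation '[[0,0,0],[0,0,0],[0,0,0],[0,0,0],[0,0,0]]' --gripper '[1,1,1,1,1]'

```text
t: 9.43
position: [0.4897, -0.2516, 0.0706]
orientation: [-180.0, 0.0, 0.7]
contact_force: [-0.2, 2.0, 1.6]
grip_width: 0.0105
```

Call:
arm_command --twist '[[0,0,0],[0,0,0],[0,0,0],[0,0,4.9],[0,0,4.9],[0,0,4.9],[0,0,4.9],[0,0,4.9],[0,0,4.9],[0,0,4.9],[0,0,4.9],[0,0,4.9]]' --translation '[[0,0,-15],[0,0,-40],[0,0,-50],[5,-20,-50],[12,-50,-50],[20,-85,-50],[29,-125,-50],[37,-165,-50],[45,-200,-50],[49,-218,-50],[50.8,-224.7,-50],[50.8,-224.7,-50]]' --gripper '[1,1,1,1,1,1,1,1,1,1,1,1]'

```text
t: 10.43
position: [0.5379, -0.0249, 0.1204]
orientation: [-180.0, 0.0, -4.0]
contact_force: [-0.7, -0.5, -2.2]
grip_width: 0.0096
```

Call:
arm_command --twist '[[0,0,0],[0,0,0],[0,0,0]]' --translation '[[0,0,0],[0,0,0],[0,0,0]]' --gripper '[1,1,1]'

```text
t: 10.68
position: [0.5376, -0.0278, 0.1205]
orientation: [180.0, 0.0, -4.3]
contact_force: [-0.3, -0.4, -2.1]
grip_width: 0.0098
```

Run:
```python
from h import *
o=get_obs(); print(o['t'],o['position'],o['orientation'],o['grip_width'],o['contact_force'])
snap('wrist','w6')
for n in('scene','side'):
    im,c=snap(n,n+'6')
    M=T([.5425,.0485,0],85.8)
    y,x=(185,270) if n=='scene' else (120,200)
    cv2.imwrite(f'pics/{n}6z.png',cv2.resize(im[y:y+100,x:x+130] if n=='side' else im[y-45:y+65,x:x+130],None,fx=5,fy=5,interpolation=cv2.INTER_CUBIC))
```

```text
10.6833 [ 0.53758795 -0.02781451  0.12051232] [ 1.79981180e+02  1.23037227e-02 -4.28728136e+00] 0.009750153885693967 [-0.30709658 -0.38060175 -2.11433501]
```

View pics/w6.png

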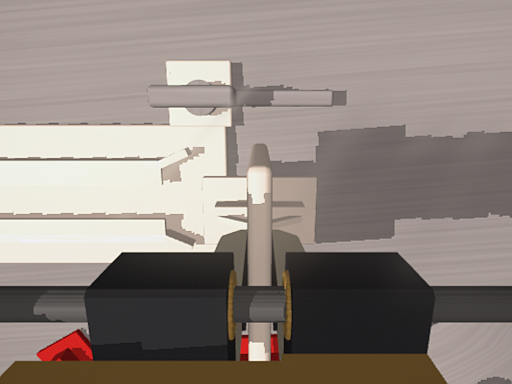

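View pics/scene6z.png

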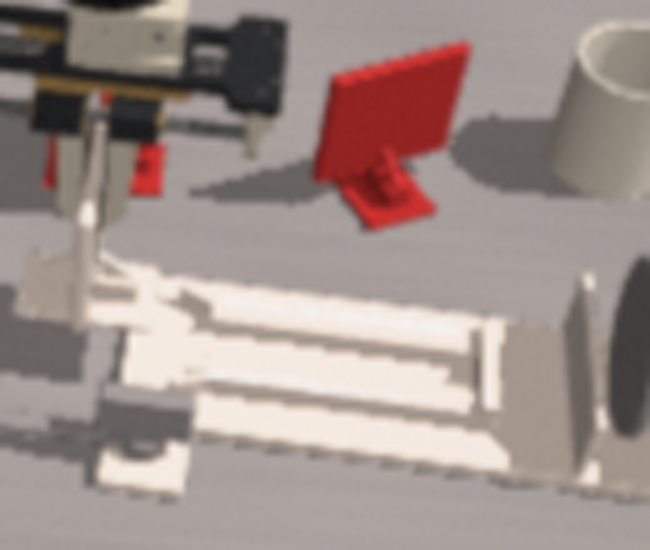

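View pics/side6z.png

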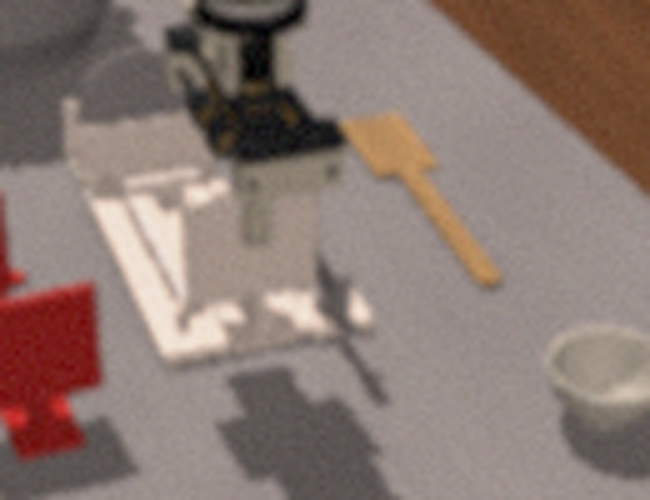

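Run:
```python
from h import *
c=pickle.load(open('pics/w6.pkl','rb'));im=cv2.imread('pics/w6.png')
im=cv2.resize(im,None,fx=3,fy=3,interpolation=cv2.INTER_CUBIC)
def line(M,P,col):
    q=(proj(c,tf(M,np.array(P)))+.33)*3
    cv2.polylines(im,[q.round().astype(int)],True,col,1,cv2.LINE_AA)
M=T([.5425,.0485,0],85.8)
for s in (1,-1): line(M,[[0,s*.014,.027],[0,s*.0335,.027],[.2,s*.0335,.027],[.2,s*.014,.027]],(255,0,0))
D=T([.5376-.0007,-.0278,.0499],85.7)
line(D,[[.04,.025,.006],[.04,-.025,.006],[-.04,-.025,.006],[-.04,.025,.006]],(0,0,255))
line(D,[[.005,.05,.11],[.005,-.05,.11],[-.005,-.05,.11],[-.005,.05,.11]],(0,200,0))
cv2.imwrite('pics/ov6.png',im[150:750,350:1100])
```

View pics/ov6.png

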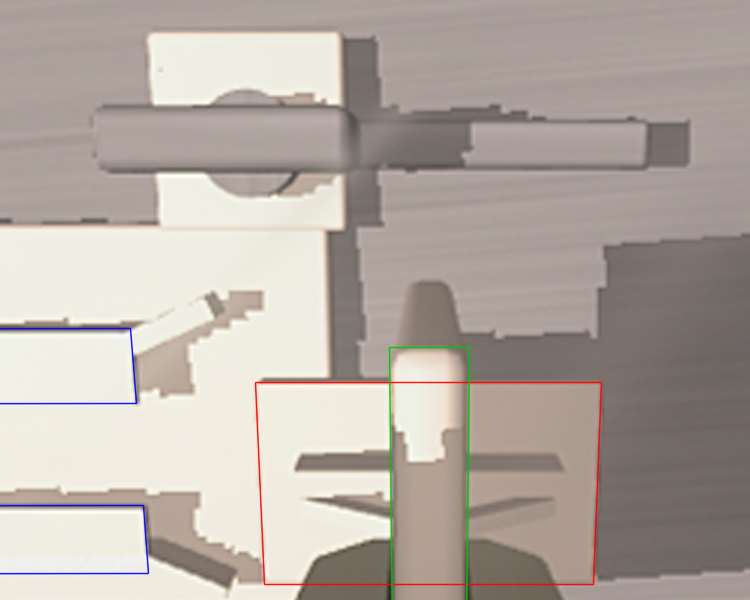

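Call:
arm_command --twist '[[0,0,0],[0,0,0],[0,0,0],[0,0,0],[0,0,0],[0,0,0],[0,0,0],[0,0,0],[0,0,0],[0,0,0],[0,0,0],[0,0,0]]' --translation '[[0,0,15],[0,0,30],[0,0,35.5],[0,0,35.5],[0,-6,35.5],[0,-12,35.5],[0,-20,35.5],[0,-28,35.5],[0,-36,35.5],[0,-44,35.5],[0,-52,35.5],[0,-52,35.5]]' --gripper '[1,1,1,1,1,1,1,1,1,1,1,1]'

```text
t: 11.83
position: [0.5416, 0.0273, 0.0852]
orientation: [-180.0, -0.0, -4.1]
contact_force: [-0.2, -0.6, -2.6]
grip_width: 0.01
```

Run:
```python
from h import *
o=get_obs(); print(o['t'],o['position'],o['orientation'],o['grip_width'],o['contact_force'],o['moment'])
snap('wrist','w7')
```

```text
11.8333 [0.54164784 0.02731368 0.08522065] [-1.79966601e+02 -4.84521700e-03 -4.10382277e+00] 0.010045485285900017 [-0.2216227  -0.59694949 -2.56151168] [0.10200919 0.06778311 0.01817358]
```

View pics/w7.png

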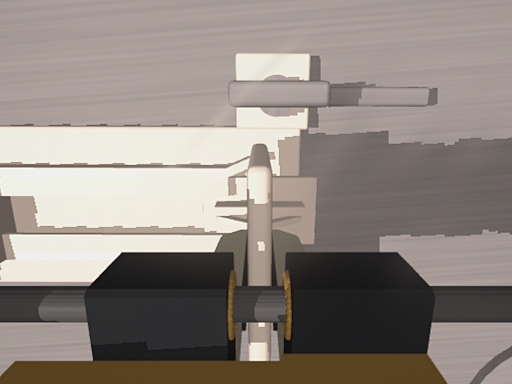

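Call:
arm_command --twist '[[0,0,0],[0,0,0],[0,0,0],[0,0,0],[0,0,0],[0,0,0],[0,0,0],[0,0,0],[0,0,0],[0,0,0],[0,0,0],[0,0,0]]' --translation '[[0,-8,0],[0,-20,0],[0,-32,0],[0,-44,0],[0,-56,0],[0,-68,0],[0,-80,0],[0,-92,0],[0,-104,0],[0,-116,0],[0,-126,0],[0,-130,0]]' --gripper '[1,1,1,1,1,1,1,1,1,1,1,1]'

```text
t: 12.88
position: [0.5511, 0.1568, 0.0852]
orientation: [-180.0, -0.0, -4.1]
contact_force: [0.4, -0.3, -2.3]
grip_width: 0.0098
```

Run:
```python
from h import *
o=get_obs(); print(o['t'],o['position'],o['orientation'],o['grip_width'],o['contact_force'],o['moment'])
```

```text
12.8833 [0.55110896 0.15683749 0.08515447] [-1.79978480e+02 -1.99520628e-03 -4.12831591e+00] 0.009768153051388782 [ 0.37084003 -0.33799728 -2.29956755] [ 0.0921468   0.10709309 -0.00494087]
```

Call:
arm_command --twist '[[0,0,0],[0,0,0],[0,0,0],[0,0,0],[0,0,0]]' --translation '[[0,0,2],[0,-4,2],[0,-7,2],[0,-9,2],[0,-9,2]]' --gripper '[1,1,1,1,1]'

```text
t: 13.3
position: [0.5518, 0.1642, 0.0831]
orientation: [-180.0, -0.0, -4.2]
contact_force: [0.6, -0.3, -1.4]
grip_width: 0.0098
```

Call:
arm_command --twist '[[0,0,0],[0,0,0],[0,0,0],[0,0,0]]' --translation '[[0,-1,0],[0,-2,0],[0,-3,0],[0,-3,0]]' --gripper '[1,1,1,1]'

```text
t: 13.63
position: [0.552, 0.1672, 0.0832]
orientation: [-180.0, -0.0, -4.2]
contact_force: [0.2, -0.2, -1.8]
grip_width: 0.0101
```

Call:
arm_command --twist '[[0,0,0],[0,0,0],[0,0,0],[0,0,0]]' --translation '[[0,-1,0],[0,-2,0],[0,-3,0],[0,-3,0]]' --gripper '[1,1,1,1]'

```text
t: 13.97
position: [0.5521, 0.1686, 0.0833]
orientation: [179.8, 0.0, -4.2]
contact_force: [-1.3, -6.0, 1.3]
grip_width: 0.0098
```

Call:
arm_command --twist '[[0,0,0],[0,0,0],[0,0,0],[0,0,0]]' --translation '[[0,-0.5,0.5],[0,-1,0.5],[0,-1.5,0.5],[0,-1.5,0.5]]' --gripper '[1,1,1,1]'

```text
t: 14.3
position: [0.5523, 0.169, 0.0829]
orientation: [179.7, 0.0, -4.2]
contact_force: [-1.4, -11.8, 2.6]
grip_width: 0.0101
```

Run:
```python
from h import *
o=get_obs(); print(o['t'],o['position'],o['orientation'],o['grip_width'],o['contact_force'],o['moment'])
for n in('scene','side'):
    im,c=snap(n,n+'8')
    y,x=(140,270) if n=='scene' else (100,190)
    cv2.imwrite(f'pics/{n}8z.png',cv2.resize(im[y:y+110,x:x+130],None,fx=5,fy=5,interpolation=cv2.INTER_CUBIC))
```

```text
14.3 [0.55233646 0.16899731 0.08289914] [ 1.79743936e+02  6.06337700e-03 -4.21284978e+00] 0.0100920847392367 [ -1.4279189  -11.75508991   2.58622879] [-2.64917994  0.54069429 -0.04454705]
```

View pics/scene8z.png

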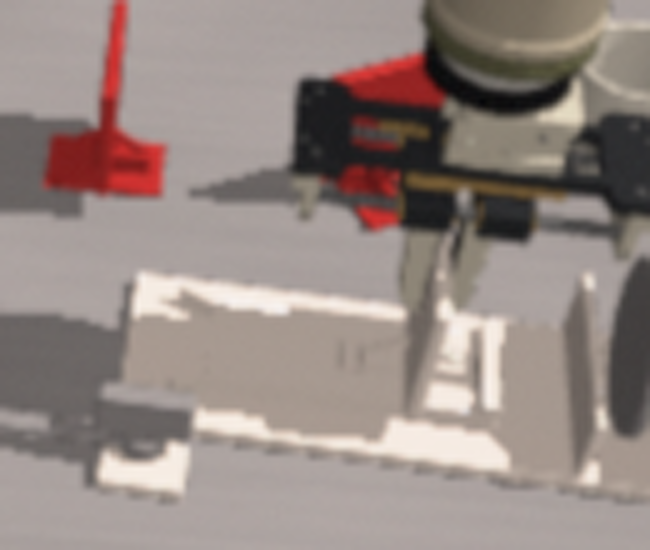

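View pics/side8z.png

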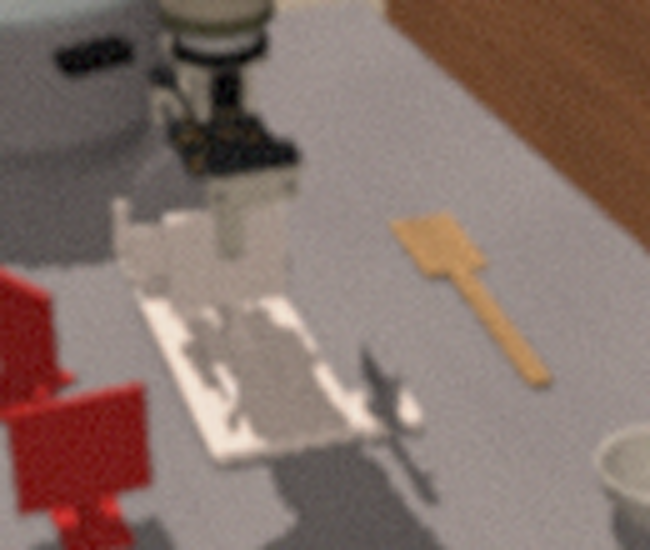

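Call:
arm_command --twist '[[0,0,0],[0,0,0],[0,0,0],[0,0,0],[0,0,0],[0,0,0],[0,0,0],[0,0,0],[0,0,0],[0,0,0],[0,0,0],[0,0,0]]' --translation '[[0,0,0],[0,0,0],[0,0,0],[0,0,0],[0,0,0],[0,0,-10],[0,0,-30],[0,0,-60],[0,0,-95],[0,0,-130],[0,0,-130],[0,0,-130]]' --gripper '[0.5,0.5,0.5,0.5,0.5,0.5,0.5,0.5,0.5,0.5,0.5,0.5]'

```text
t: 15.4
position: [0.5543, 0.1722, 0.217]
orientation: [-179.9, -0.4, -4.2]
contact_force: [0.4, -0.2, -0.9]
grip_width: 0.0464
```

Call:
arm_command --twist '[[0,0,0],[0,0,0],[0,0,0],[0,0,0],[0,0,0],[0,0,0]]' --translation '[[-30,0,0],[-60,0,0],[-80,0,0],[-80,0,0],[-80,0,0],[-80,0,0]]' --gripper '[0.5,0.5,0.5,0.5,0.5,0.5]'

```text
t: 15.9
position: [0.4726, 0.1774, 0.2122]
orientation: [180.0, 0.0, -4.2]
contact_force: [-0.1, 1.1, 0.3]
grip_width: 0.0466
```

Run:
```python
from h import *
o=get_obs(); print(o['t'],o['position'],o['orientation'],o['grip_width'],o['contact_force'])
im,c=snap('wrist','w9'); snap('scene','scene9'); snap('side','side9')
im=cv2.resize(im,None,fx=3,fy=3,interpolation=cv2.INTER_CUBIC)
def line(M,P,col):
    q=(proj(c,tf(M,np.array(P)))+.33)*3
    cv2.polylines(im,[q.round().astype(int)],True,col,1,cv2.LINE_AA)
M=T([.5425,.0485,0],85.8)
D=M@T([.12,0,.012],0)
line(D,[[.04,.025,.006],[.04,-.025,.006],[-.04,-.025,.006],[-.04,.025,.006]],(0,0,255))
line(D,[[.005,.05,.11],[.005,-.05,.11],[-.005,-.05,.11],[-.005,.05,.11]],(0,200,0))
line(M,[[.16,.0275,.035],[.16,-.0275,.035],[.17,-.0275,.035],[.17,.0275,.035]],(255,0,0))
cv2.imwrite('pics/ov9.png',im[:600,380:1180])
```

```text
15.9 [0.47259835 0.17736003 0.21222869] [ 1.79989271e+02  1.23889432e-02 -4.17725012e+00] 0.04658230978453579 [-0.05844427  1.14809787  0.26627016]
```

View pics/ov9.png

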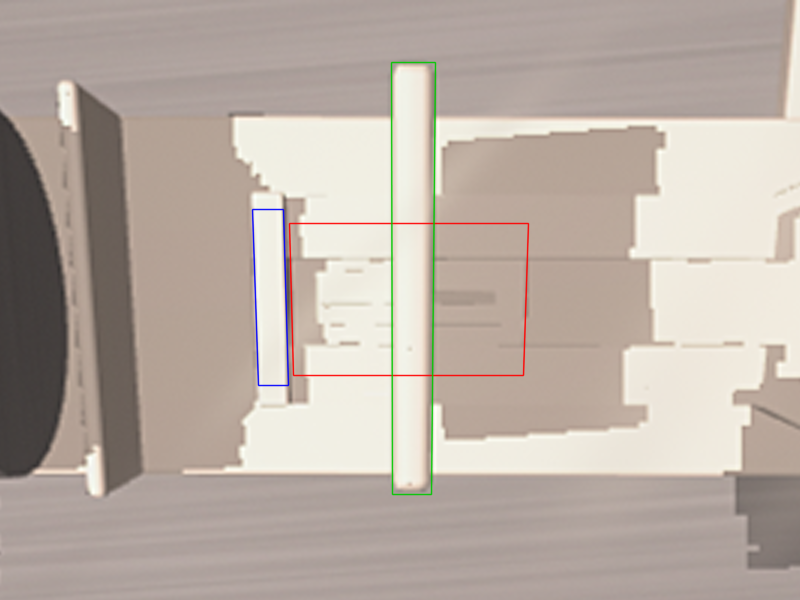

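View pics/scene9.png

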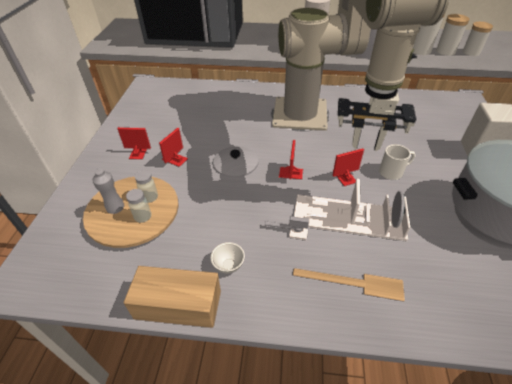

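View pics/side9.png

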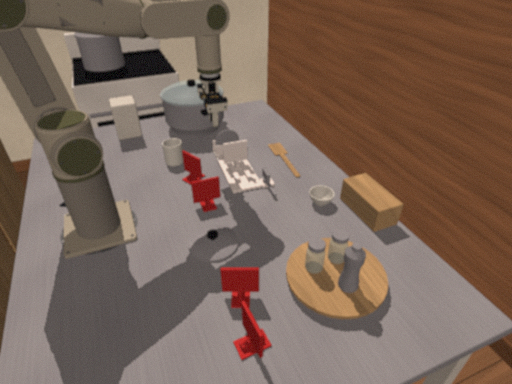

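Run:
```python
from rig import env
print(env.close_job())
```

```text
the job is handed in; nothing more can be done
None
```

The job is handed in, at about 16 s of the 72 s. The latch is open, and the white divider is in the track against the stop and standing upright.

- **Latch:** I gripped the knob and turned it counter-clockwise to its end stop. There the turning moment rose to about 0.3 N m and the pads began to slip on the bar. Afterwards the tongue lay parallel to the track within about 1°, and the last scene picture shows it still pointing away from the mouth.
- **Divider:** I held it by the panel, fed it in at the mouth without contact, and slid it until it met the stop with about 12 N. I then let go and backed the gripper clear.
- **Last checks:** In the wrist picture after release, the panel and the stop lie within about 1 mm of where they should be with the divider home. The other kitchen things look undisturbed in the scene and side pictures. I did not measure the gap between foot and stop after letting go, beyond that picture. No check failed or disagreed.

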